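# Fill the mending tray

## Robot

A 7-joint arm with a two-finger parallel gripper is mounted at the origin on the work surface. World frame = base frame: x ahead of the robot, y to its left, z up, the work surface at z = 0. Lengths are in mm, angles in degrees, forces in N, time in s.
With the tool pointing down it reaches from about 350 to 900 mm from the base axis. Payload 19.9 kg.
Tool frame: the origin (TCP) lies at the very end of the fingers, on their centre line; the grasp point (between the pads) lies 19 mm behind it (bot.grip_depth is the distance from the TCP to the grasp point, in mm); z points along the fingers, x is the direction in which the jaws open and shut, and the axes are right-handed (so a half turn about z gives the same grasp; the last joint's range is limited). The gripper opens to 94 mm and grips with 3 to 60 N. Pads are 16 mm wide; open, the fingers measure 119 mm over their backs; the gripper's body (75 mm by 177 mm) begins 78 mm behind the grasp point.
Start: joints at [-70.674, 23.915, -0.59, 92.452, 0.269, 63.638, -3.037], TCP at [231.117, 580.675, 205.425] pointing down, gripper open.
Joint ranges: [-161.28, 161.28], [-22.2, 115.67], [-73.04, 71.86], [3.21, 147.25], [-68.34, 248.33], [10.77, 114.83], [-161.83, 161.83]. Speed limits (degrees/s): [108.29, 108.29, 136.94, 136.94, 172.46, 172.46, 172.46].

## Interface

Orientations are given as a 3x3 rotation matrix whose columns are the frame's x, y, z axes.
In Python, from rig import monitor, imaging, bot gives the robot as it stands. The module is installed in compiled form; this text tells all that it offers.
- The arm moves only by the tool servo_tool, never from a script. Its argument "moves" is a list of rows, each an object with "dp": the shift along the tool's x, y, z in m, a list of three; "dr": the turn, a rotation vector about the tool's x, y, z in rad, a list of three; "hand": the closure, from -1 (fully open) to 1 (shut). In form: [{"dp": [tx, ty, tz], "dr": [ax, ay, az], "hand": hand}, ...]. A call has exactly 8 rows; each row is the pose to reach, as a shift and turn from the pose commanded when the call began, along the tool's axes at that moment; what a row does not reach only later rows make up. A row lasts 1/8 s, in which the tool goes at most 62.5 mm and 10.7 degrees, less where a joint would pass 70% of its speed; a pose out of reach is approached as far as the arm can. A call with a gripper value outside its range is refused whole. The fingers move at their own pace and stop on an object; "force" is the grip in N (left out, the last holds). Time passes only in rows, so rows that repeat a pose let the fingers close, or fill a call up. It gives the time, the measured TCP pose, the force and the opening at its end, in the units of the state.
- monitor.read_state(): the state, without advancing time (a new reading comes with each control period).
- imaging.snapshot(name): name is "scene" or "top" or "wrist"; returns a dict with "pixels" (400x640x3 uint8, red, green, blue), "vfov" (degrees; the focal length in pixels is half the picture's height over the tangent of half this angle, whatever the lens; pixels are square), "cx", "cy" (the principal point, pixels), "view" (4x4, takes a point from world to camera coordinates). Camera axes: x right, y down, z forward; pixel columns grow to the right and rows downward; lengths in mm; the calibration is good to about 2 mm. A picture is of the moment at which its call begins. There is no depth.
- bot.sign_off(): hands the job in, once; it reports no verdict.
The state is a dict: "t": time; "joint_pos": joint angles; "joint_velocities": joint speeds; "joint_torque": joint torques, N m; "position": TCP position; "eef_rot": TCP orientation; "wrist_force": force on the tool from outside, world axes, zero at the start; "torque": the same for the moment, N m; "gripper_width": finger opening in mm.
Only numpy, scipy, OpenCV 4.12 (cv2) and the standard library are available. Lean on these libraries where they do the work, as an engineer would, in place of code of your own. Each camera call takes 0.05 s, during which the arm holds its last target. There are 200 camera calls.

## Task

Gather the mending kit into the wooden tray, each thing standing upright and fully down in its own insert: the darning egg in the round one, the square tin in the square one, the oblong needle box in the oblong one, and the empty thread spool over the post. The finial with the square foot and the solid wooden plug are not mending things: leave them standing where they are.

Things in the scene. Friction and masses are not known exactly. Their poses are not given: they have to be found in the camera images.
- darning_egg: Darning egg of pale wood, 70 mm tall: an egg-shaped head (widest, 46 mm across, at 43 to 50 mm height) on a short stem 18 mm thick, which stands on a round foot 48 mm across and 5 mm high. About 60 g. Seen from above it is round. Loose, stands upright on the counter; origin: centre of its underside, z up through its top.
- tin: Plain square aluminium button tin with a closed lid, 49 x 49 mm, 42 mm tall. About 90 g. Loose, stands upright on the counter; origin: centre of its underside, z up through its top. x and y are square to its sides.
- needle_box: Oblong wooden needle box, closed, 62 mm (x) x 26 mm (y), 40 mm tall, brown with a dark line under its lid. About 50 g. Loose, stands upright on the counter; origin: centre of its underside, z up through its top.
- spool: Large empty thread spool of pale wood, 46 mm tall, with flanges 48 mm across and 7 mm thick at top and bottom, a waist 34 mm thick between them, and a hole 24 mm wide right through along z, seen from above. About 40 g. Loose, stands upright on the counter; origin: centre of its underside, z up through its top.
- finial: Look-alike of the darning egg, does not belong in the tray: a pale wooden curtain-rod style finial, 65 mm tall, a ball 44 mm across on a thin neck over a SQUARE foot 52 x 52 x 8 mm whose corners show from above. Loose, stands upright on the counter; origin: centre of its underside, z up through its top.
- plug: Look-alike of the spool, does not belong in the tray: a solid, plain cylinder of pale wood (end plug of a clothes rod), 48 mm across and 46 mm tall, with no hole and no waist. Loose, stands upright on the counter; origin: centre of its underside, z up through its top.
- round_insert: Cork plate 94 x 94 x 5 mm, fixed in one of four places (100 mm apart, two by two; which one varies) in a wooden tray with a 15 mm high lip. On it a white round rim, 72 mm inside, 4 mm thick, rising 10 mm above the plate: place of the darning egg. Origin: centre of the plate's underside, 6 mm above the counter; z up, x, y along its edges.
- square_insert: Cork plate 94 x 94 x 5 mm, fixed in one of four places (100 mm apart, two by two; which one varies) in a wooden tray with a 15 mm high lip. On it a white square rim, 68 x 68 mm inside, 4 mm thick, rising 10 mm above the plate: place of the tin. Origin: centre of the plate's underside, 6 mm above the counter; z up, x, y along its edges.
- slot_insert: Cork plate 94 x 94 x 5 mm, fixed in one of four places (100 mm apart, two by two; which one varies) in a wooden tray with a 15 mm high lip. On it a white oblong rim, 84 (x) x 46 mm (y) inside, 4 mm thick, rising 10 mm above the plate: place of the needle box. Origin: centre of the plate's underside, 6 mm above the counter; z up, x, y along its edges.
- post_insert: Cork plate 94 x 94 x 5 mm, fixed in one of four places (100 mm apart, two by two; which one varies) in a wooden tray with a 15 mm high lip. On it no rim but an upright white central post, 8 mm thick, rising 24 mm above the plate: place of the spool. Origin: centre of the plate's underside, 6 mm above the counter; z up, x, y along its edges.
Mind the look-alikes: they are no part of the job. Of the things shaped like the needle_box, the wooden one is meant.

How it is judged (in metres and radians):
At the end, for the whole second after the job is handed in: Egg, tin, needle box and spool stand upright (0.12 rad), still and released on the plate of their own insert (underside within 3 to 4 mm of its top), centres within 16, 18, 19 and 12 mm of the insert's; finial and plug upright, within 30 mm of their start (horizontal distance between darning_egg and round_insert below 0.016 m and z of darning_egg in the frame of round_insert between 0.002 and 0.009 m and angle between each of darning_egg, tin, needle_box, spool, finial, plug's own z axis and vertical below 0.12 rad and linear speed of each of darning_egg, tin, needle_box, spool below 0.02 m/s and angular speed of each of darning_egg, tin, needle_box, spool below 0.2 rad/s and horizontal distance between tin and square_insert below 0.018 m and z of tin in the frame of square_insert between 0.002 and 0.009 m and horizontal distance between needle_box and slot_insert below 0.019 m and z of needle_box in the frame of slot_insert between 0.002 and 0.009 m and horizontal distance between spool and post_insert below 0.012 m and z of spool in the frame of post_insert between 0.002 and 0.009 m and distance of each of finial, plug from where it was at the start of the episode below 0.03 m); the robot touches nothing.
It fails at once if the finial is carried off or pushed away (more than 30 mm) (distance of finial from where it was at the start of the episode above 0.03 m).
It fails at once if the plug is carried off or pushed away (more than 30 mm) (distance of plug from where it was at the start of the episode above 0.03 m).
It also fails if it takes over 115 s, if anything falls off the work surface, if the arm or the gripper's body presses on something with over 40 N, if the wrist force passes 120 N, or if a joint passes its speed limit or range.

## Working session

There is one attempt and no reset: what is moved stays moved. The work goes in short steps, Python scripts to look and compute and a tool call to move; the robot and the scene stay as the last step left them, time stands still between calls to the robot, and variables do not carry over. Pictures are saved under pics/ and viewed, about 12 in all and at most 16, crops included, and the job is handed in when it is done.

Besides the shell and the picture viewer there is one more tool, called as a command line: name --argument value ..., lists and objects as JSON in quotes. servo_tool: Moves the arm, as the interface text tells. Its arguments: {"type":"object","properties":{"moves":{"type":"array","items":{"type":"object","properties":{"dp":{"type":"array","items":{"type":"number"}},"dr":{"type":"array","items":{"type":"number"}},"hand":{"type":"number"}}}},"force":{"type":"number"}},"required":["moves"]}

```bash
mkdir -p pics; ls
cat > h.py <<'E'
import numpy as np, cv2, json
from rig import monitor, imaging, bot
def snap(n,fn=None):
    s=imaging.snapshot(n); s['f']=200/np.tan(np.radians(s['vfov'])/2)
    if fn: cv2.imwrite('pics/'+fn,np.ascontiguousarray(s['pixels'][:,:,::-1]))
    return s
def ray(s,u,v,z):
    V=np.array(s['view']);R=V[:3,:3];c=-R.T@V[:3,3]
    d=R.T@np.array([(u-s['cx'])/s['f'],(v-s['cy'])/s['f'],1]); return c+d*(z-c[2])/d[2]
E
python3 - <<'E'
from h import *
for n in ('top','scene','wrist'):
    s=snap(n,n+'0.png'); V=np.array(s['view']); print(n,s['vfov'],s['cx'],s['cy'],-V[:3,:3].T@V[:3,3]); print(V[:3,:3].round(3))
st=monitor.read_state(); print(st)
E
```

```text
pics
top 51.41045615288002 315.33975949252334 203.85870703619767 [ 320.06844521    5.92166657 1195.54571635]
[[-0.008 -1.     0.011]
 [-0.985  0.006 -0.171]
 [ 0.171 -0.012 -0.985]]
scene 49.270492262432924 324.2930979723243 206.76771807006273 [1042.44132212 -635.12789978  865.06356404]
[[ 0.773  0.634 -0.019]
 [ 0.437 -0.554 -0.709]
 [-0.46   0.54  -0.705]]
wrist 70.18152134475567 325.7461452088654 195.50542596455892 [166.6593896  604.71504834 383.2457109 ]
[[ 0.369  0.929 -0.003]
 [ 0.903 -0.359  0.235]
 [ 0.218 -0.089 -0.972]]
{'t': 0.15, 'joint_pos': array([-70.6732562 ,  23.94060837,  -0.59054401,  92.47516156,
         0.27007112,  63.63978602,  -3.03658389]), 'joint_velocities': array([ 0.01585824, -0.10011254, -0.00063517, -0.07493448,  0.05762728,
       -0.08888259, -0.0147442 ]), 'joint_torque': array([ 2.90275850e-03, -8.51527834e+01,  6.39692321e-01, -4.26129305e+01,
       -4.87460895e-02,  1.71147549e-02,  1.45594272e-04]), 'position': array([231.04320676, 580.42519339, 204.98225286]), 'eef_rot': array([[ 3.69802473e-01,  9.29110360e-01, -2.65569608e-04],
       [ 9.29109920e-01, -3.69802558e-01, -9.08375315e-04],
       [-9.42189236e-04,  8.91760814e-05, -9.99999552e-01]]), 'wrist_force': array([ 0.16572356, -0.00232343, -0.42785288]), 'torque': array([-0.00194711, -0.00606407,  0.05262131]), 'gripper_width': 94.3128842886215}
```

View pics/top0.png

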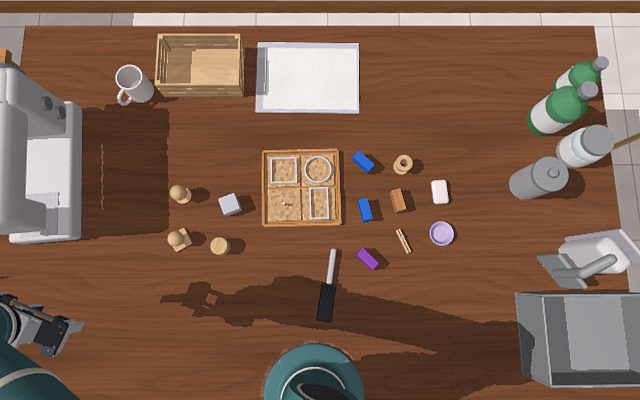

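View pics/scene0.png

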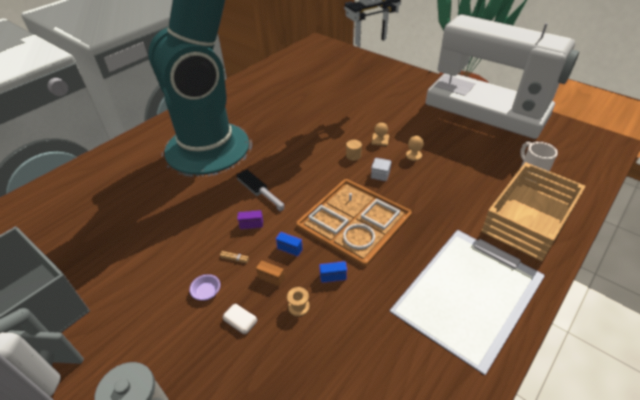

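Run:
```python
from h import *
im=cv2.imread('pics/top0.png')
c=im[140:270,155:455]; 
a=cv2.resize(c[:,:],None,fx=2.66,fy=2.66,interpolation=cv2.INTER_CUBIC)
s2=cv2.imread('pics/scene0.png')[110:325,220:440]
cv2.imwrite('pics/c1.png',a)
s=snap('top')
d=im[:,:,2].astype(int)
for n,p,z in [('egg',(180,193),50),('egg foot?',(184,198),3),('fin',(178,238),43),('tin',(230,204),42),('plug',(220,245),46),('spool',(403,163),46),('box',(399,200),40),('TL',(263,150),15),('TR',(339,150),15),('BL',(263,227),15),('BR',(341,226),15)]:
    print(n,ray(s,*p,z).round())
```

```text
egg [552. 371.  50.]
egg foot? [547. 373.   3.]
fin [427. 372.  43.]
tin [521. 232.  42.]
plug [406. 255.  46.]
spool [ 637. -260.   46.]
box [ 530. -245.   40.]
TL [687. 144.  15.]
TR [686. -80.  15.]
BL [459. 141.  15.]
BR [460. -81.  15.]
```

View pics/c1.png

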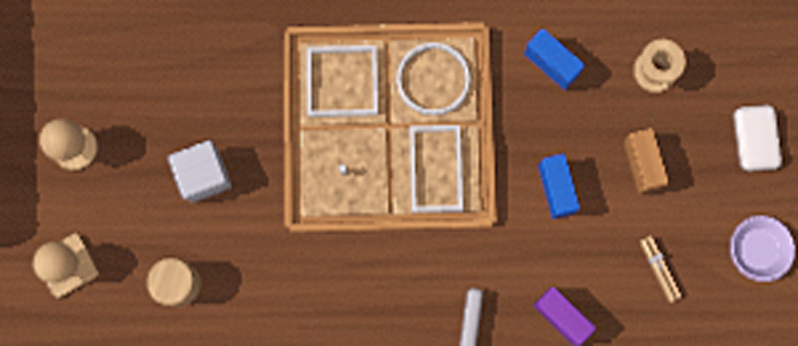

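The top view and crop show the following:
- Egg at crop (66,140), finial with square foot at (65,265), tin at (200,170) and solid plug at (172,282).
- Tray with the square insert top left, round top right, post bottom left and slot bottom right. The slot's long side lies along world x.
- Spool at (660,65) and the brown needle box at (647,160). The blue and purple boxes are decoys.

I start with the egg.

servo_tool --moves '[{"dp": [-0.0095,0.047,0],"dr": [0,0,-0.05],"hand": -1},{"dp": [-0.019,0.094,0],"dr": [0,0,-0.1],"hand": -1},{"dp": [-0.028,0.141,0],"dr": [0,0,-0.15],"hand": -1},{"dp": [-0.038,0.188,0],"dr": [0,0,-0.2],"hand": -1},{"dp": [-0.0475,0.235,0],"dr": [0,0,-0.25],"hand": -1},{"dp": [-0.057,0.282,0],"dr": [0,0,-0.3],"hand": -1},{"dp": [-0.067,0.33,0],"dr": [0,0,-0.34],"hand": -1},{"dp": [-0.076,0.376,0],"dr": [0,0,-0.379],"hand": -1}]' --force 15

```text
t: 1.2
position: [553.6, 369.9, 205.4]
eef_rot: [[-0.001, 1.0, -0.0], [1.0, 0.001, -0.0], [-0.0, -0.0, -1.0]]
wrist_force: [-0.4, -0.2, 0.6]
gripper_width: 93.7
```

```bash
cat >> h.py <<'E'
def look(fn):
    s=snap('wrist',fn); st=monitor.read_state(); R=st['eef_rot']
    print('t',st['t'],'pos',st['position'].round(1),'yaw',np.degrees(np.arctan2(R[1,0],R[0,0])).round(2),'tilt',np.degrees(np.arccos(-R[2,2])).round(2),'w',round(st['gripper_width'],1),'F',st['wrist_force'].round(1)); return s
def proj(s,p):
    V=np.array(s['view']);q=V[:3,:3]@np.array(p,float)+V[:3,3];return s['f']*q[:2]/q[2]+[s['cx'],s['cy']]
def blob(s,z,lo,hi,minA=150,box=None):
    "contours of an HSV mask -> centre px, world centre, minAreaRect size/angle on plane z"
    hsv=cv2.cvtColor(s['pixels'],cv2.COLOR_RGB2HSV); m=cv2.inRange(hsv,lo,hi)
    m=cv2.morphologyEx(m,cv2.MORPH_OPEN,np.ones((3,3)))
    for c in cv2.findContours(m,cv2.RETR_EXTERNAL,cv2.CHAIN_APPROX_NONE)[0]:
        if cv2.contourArea(c)<minA: continue
        W=np.array([ray(s,*p,z)[:2] for p in c[:,0]],np.float32); r=cv2.minAreaRect(W)
        print(c[:,0].mean(0).round(),'world',np.round(r[0],1),'size',np.round(r[1],1),'ang',round(r[2],1))
E
python3 - <<'E'
from h import *
s=look('w1.png'); print(proj(s,(552,371,47)))
E
```

```text
t 1.25 pos [558.8 364.5 205.1] yaw 89.84 tilt 0.19 w 93.8 F [ 3.  -7.1 -0.9]
[327.85009231 184.57914355]
```

View pics/w1.png

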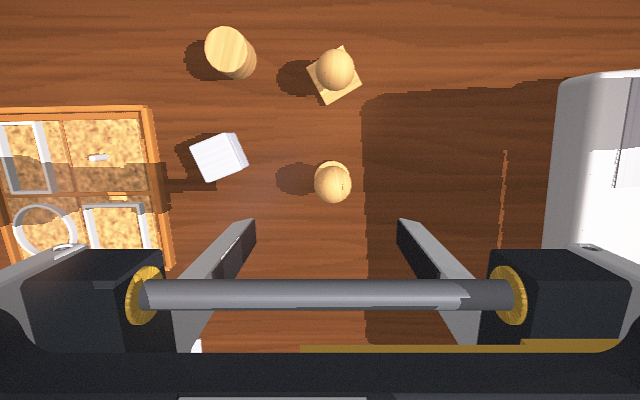

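The wrist view shows the egg at (332,182), the tin at (219,157), the finial at (334,72), the plug at (230,52) and the tray at the left. The prediction for the egg fits within a few px. I measure again with the arm settled.

Run:
```python
from h import *
s=look('w2.png'); 
blob(s,45,(10,60,150),(28,190,255)); print('tin'); blob(s,42,(0,0,150),(180,40,255))
e=ray(s,332,182,45); print(e)
```

```text
t 1.3 pos [556.5 366.3 204.9] yaw 89.7 tilt 0.15 w 94.1 F [-0.4 -0.8 -0.5]
[245. 339.] world [777.5 249.3] size [  6.6 109.4] ang 0.1
[136. 288.] world [701.8 108.8] size [25.2 92. ] ang 55.1
[327. 240.] world [629.2 363.1] size [99.5  9.2] ang 87.2
[ 18. 243.] world [633.1 -34.5] size [45.6 31.8] ang 22.3
[337. 223.] world [607.  376.1] size [81.5  6.8] ang 88.9
[278. 223.] world [606.  303.8] size [ 9.1 58.2] ang 1.9
[ 50. 226.] world [609.9  13.3] size [56.4 56.8] ang 13.5
[122. 224.] world [610.9 105.9] size [59.8 55.2] ang 0.7
[300. 205.] world [582.3 336.3] size [107.6  12.8] ang 89.9
[333. 166.] world [541.3 365.2] size [75.8 56.4] ang 68.9
[ 30. 155.] world [521.4  11.8] size [76.2 33. ] ang 1.4
[58. 66.] world [423.2  66.4] size [ 5.6 93.5] ang 1.2
[154.  48.] world [407.7 174.2] size [11.9 81.6] ang 1.7
[487.  44.] world [402.8 537.4] size [101.6   4.9] ang 89.8
[233. 123.] world [523.9 308.1] size [241.2 685.1] ang 8.4
[246.  53.] world [407.9 275.9] size [82.7 46.1] ang 72.3
tin
[199. 345.] world [788.6 180.7] size [26.7 22. ] ang 0.1
[312. 298.] world [716.5 343.4] size [ 12.2 420.4] ang 0.0
[439. 254.] world [647.7 504.2] size [126.3  23.1] ang 45.6
[212. 254.] world [646.3 220.9] size [ 23.2 125.3] ang 44.1
[ 36. 244.] world [637.5 -16.2] size [66.  37.5] ang 45.7
[ 74. 233.] world [620.2  39.9] size [20.1 48. ] ang 68.8
[119. 218.] world [609.1 102.8] size [78.2 65.5] ang 90.0
[223. 152.] world [519.  240.6] size [48.2 57.9] ang 21.5
[ 26. 152.] world [522.    7.7] size [86.1 59.4] ang 1.3
[615. 163.] world [548.4 703.5] size [256.   73.1] ang 14.4
[554.72755476 370.27800832  45.        ]
```

servo_tool --moves '[{"dp": [-0.001,0.002,0.04],"dr": [0,0,0],"hand": -1},{"dp": [-0.001,0.002,0.08],"dr": [0,0,0],"hand": -1},{"dp": [-0.001,0.002,0.12],"dr": [0,0,0],"hand": -1},{"dp": [-0.001,0.002,0.15],"dr": [0,0,0],"hand": -1},{"dp": [-0.001,0.002,0.17],"dr": [0,0,0],"hand": -1},{"dp": [-0.001,0.002,0.177],"dr": [0,0,0],"hand": -1},{"dp": [-0.001,0.002,0.177],"dr": [0,0,0],"hand": -1},{"dp": [-0.001,0.002,0.177],"dr": [0,0,0],"hand": -1}]'

```text
t: 2.3
position: [554.9, 370.4, 29.6]
eef_rot: [[-0.0, 1.0, 0.001], [1.0, 0.0, 0.001], [0.001, 0.001, -1.0]]
wrist_force: [-0.2, 0.4, 0.7]
gripper_width: 94.1
```

Run:
```python
from h import *
s=look('w3.png')
t=snap('top')
for n,p,z in [('sq',(342,81),18),('rd',(434,78),18),('post',(344,170),32),('slot',(437,168),18)]:
    print(n,ray(t,155+p[0]/2.66,140+p[1]/2.66,z).round(1))
```

```text
t 2.35 pos [554.9 370.4  29.5] yaw 90.01 tilt 0.09 w 94.1 F [ 0.  -0.2 -0.8]
sq [623.7  83.2  18. ]
rd [626.5 -17.6  18. ]
post [522.2  79.7  32. ]
slot [526.2 -19.9  18. ]
```

View pics/w3.png

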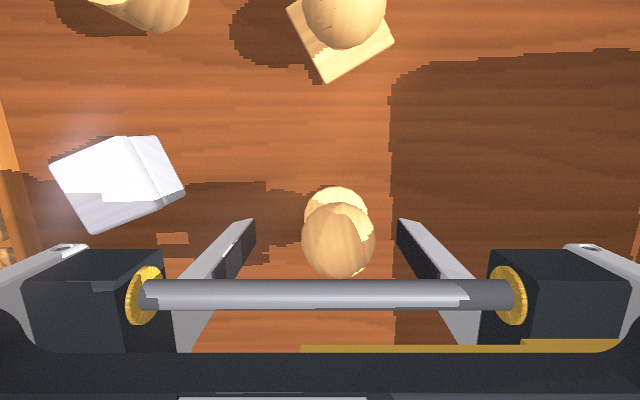

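The egg head sits at (338,240) between the fingers. I check the fore-aft centring numerically.

Run:
```python
from h import *
s=look('w4.png'); print(ray(s,338,240,46), proj(s,(554.9,370.4,48)), proj(s,(554.9,370.4,29)))
```

```text
t 2.45 pos [554.7 370.3  29.2] yaw 90.01 tilt 0.06 w 94.0 F [-0.6  0.5  0. ]
[552.3675181  376.60132196  46.        ] [327.8028495 245.2073198] [327.61970724 233.67401848]
```

servo_tool --moves '[{"dp": [0.006,-0.002,0.001],"dr": [0,0,0],"hand": -1},{"dp": [0.006,-0.002,0.001],"dr": [0,0,0],"hand": -0.4},{"dp": [0.006,-0.002,0.001],"dr": [0,0,0],"hand": 1},{"dp": [0.006,-0.002,0.001],"dr": [0,0,0],"hand": 1},{"dp": [0.006,-0.002,0.001],"dr": [0,0,0],"hand": 1},{"dp": [0.006,-0.002,0.001],"dr": [0,0,0],"hand": 1},{"dp": [0.006,-0.002,0.001],"dr": [0,0,0],"hand": 1},{"dp": [0.006,-0.002,0.001],"dr": [0,0,0],"hand": 1}]'

```text
t: 3.45
position: [552.4, 376.0, 27.5]
eef_rot: [[-0.0, 1.0, 0.0], [1.0, 0.0, -0.0], [-0.0, 0.0, -1.0]]
wrist_force: [-0.4, 0.2, 0.1]
gripper_width: 44.7
```

servo_tool --moves '[{"dp": [0,0,-0.01],"dr": [0,0,0],"hand": 1},{"dp": [0,0,-0.03],"dr": [0,0,0],"hand": 1},{"dp": [0,0,-0.06],"dr": [0,0,0],"hand": 1},{"dp": [0,0,-0.09],"dr": [0,0,0],"hand": 1},{"dp": [-0.02,0.004,-0.12],"dr": [0,0,0],"hand": 1},{"dp": [-0.05,0.01,-0.13],"dr": [0,0,0],"hand": 1},{"dp": [-0.09,0.017,-0.13],"dr": [0,0,0],"hand": 1},{"dp": [-0.13,0.024,-0.13],"dr": [0,0,0],"hand": 1}]'

```text
t: 4.45
position: [576.7, 245.0, 159.3]
eef_rot: [[-0.0, 1.0, 0.002], [1.0, 0.0, 0.001], [0.001, 0.002, -1.0]]
wrist_force: [0.2, -0.7, -0.9]
gripper_width: 44.8
```

servo_tool --moves '[{"dp": [-0.04,0.008,0],"dr": [0,0,0],"hand": 1},{"dp": [-0.08,0.015,0],"dr": [0,0,0],"hand": 1},{"dp": [-0.12,0.023,0],"dr": [0,0,0],"hand": 1},{"dp": [-0.16,0.031,0],"dr": [0,0,0],"hand": 1},{"dp": [-0.2,0.038,0],"dr": [0,0,0],"hand": 1},{"dp": [-0.235,0.045,0],"dr": [0,0,0],"hand": 1},{"dp": [-0.255,0.049,0],"dr": [0,0,0],"hand": 1},{"dp": [-0.264,0.051,0],"dr": [0,0,0],"hand": 1}]'

```text
t: 5.45
position: [627.7, -18.5, 158.2]
eef_rot: [[0.0, 1.0, 0.001], [1.0, -0.0, 0.0], [0.0, 0.001, -1.0]]
wrist_force: [0.1, -0.7, -0.4]
gripper_width: 45.0
```

Run:
```python
from h import *
look('w5.png'); s=look('w5.png')
for n,p in [('sq',(624,83,18)),('rd',(626.5,-17.6,18)),('post',(522,80,32)),('slot',(526,-20,18))]: print(n,proj(s,p).round())
```

```text
t 5.5 pos [627.7 -19.  158. ] yaw 89.97 tilt 0.03 w 44.9 F [ 0.  -1.6 -1. ]
t 5.55 pos [627.6 -17.9 157.8] yaw 90.0 tilt 0.02 w 44.9 F [-0.  -0.7 -0.6]
sq [416. 186.]
rd [328. 188.]
post [425.  90.]
slot [326.  95.]
```

View pics/w5.png

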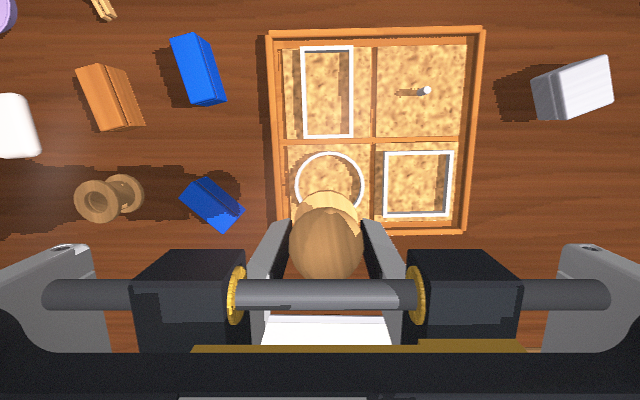

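The egg is held upright over the round rim at (329,188). All four inserts lie within 3 px of the predictions: square (419,184), slot (327,92), post (427,90). The spool is at (96,200) and the brown box at (105,97). I lower and release the egg.

servo_tool --moves '[{"dp": [0,0,0.03],"dr": [0,0,0],"hand": 1},{"dp": [0,0,0.06],"dr": [0,0,0],"hand": 1},{"dp": [0,0,0.085],"dr": [0,0,0],"hand": 1},{"dp": [0,0,0.103],"dr": [0,0,0],"hand": 1},{"dp": [0,0,0.112],"dr": [0,0,0],"hand": 1},{"dp": [0,0,0.117],"dr": [0,0,0],"hand": 1},{"dp": [0,0,0.119],"dr": [0,0,0],"hand": 1},{"dp": [0,0,0.119],"dr": [0,0,0],"hand": 1}]'

```text
t: 6.55
position: [627.7, -18.0, 38.9]
eef_rot: [[-0.0, 1.0, 0.001], [1.0, 0.0, -0.0], [-0.0, 0.001, -1.0]]
wrist_force: [0.8, -0.3, -1.4]
gripper_width: 44.8
```

servo_tool --moves '[{"dp": [0,0,0.0],"dr": [0,0,0],"hand": 0.0},{"dp": [0,0,0],"dr": [0,0,0],"hand": -0.5},{"dp": [0,0,0],"dr": [0,0,0],"hand": -1},{"dp": [0,0,0],"dr": [0,0,0],"hand": -1},{"dp": [0,0,-0.02],"dr": [0,0,0],"hand": -1},{"dp": [0,0,-0.06],"dr": [0,0,0],"hand": -1},{"dp": [0,0,-0.11],"dr": [0,0,0],"hand": -1},{"dp": [0,0,-0.15],"dr": [0,0,0],"hand": -1}]'

```text
t: 7.55
position: [627.7, -18.1, 192.1]
eef_rot: [[-0.0, 1.0, 0.002], [1.0, 0.0, -0.0], [-0.0, 0.002, -1.0]]
wrist_force: [0.3, 1.3, -0.5]
gripper_width: 93.9
```

Run:
```python
from h import *
look('w6.png'); s=look('w6.png')
# refined places from w5-type rims + box/spool
blob(s,21,(0,0,190),(180,60,255),300)
print('blue/brown/pale'); blob(s,40,(5,120,110),(15,255,255),800)
```

```text
t 7.6 pos [629.7 -18.2 197.2] yaw 90.0 tilt 0.47 w 94.1 F [ 1.4 -0.3  6. ]
t 7.65 pos [629.6 -18.1 194.6] yaw 90.0 tilt 0.44 w 94.0 F [ 0.3 -0.6 -0.5]
[340. 328.] world [851.2   7.8] size [ 70.6 293.9] ang 0.6
[407. 175.] world [621.9  82.9] size [76.  76.1] ang 1.4
[ 41. 122.] world [ 557.3 -363.4] size [66.4 49.9] ang 4.5
[556.  88.] world [518.6 249.5] size [49.7 48.3] ang 21.4
[326.  92.] world [524.3 -19.1] size [91.5 53.8] ang 1.1
blue/brown/pale
[223. 332.] world [ 835.8 -170.7] size [64.5 73.6] ang 0.1
[565. 240.] world [700.7 286. ] size [185.7  32.3] ang 85.8
[122. 226.] world [ 696.  -260.7] size [ 97.  251.3] ang 8.7
[589. 112.] world [544.9 271.7] size [18.4 89.8] ang 0.0
[339. 113.] world [593.9  -7.4] size [320.  740.3] ang 0.1
```

View pics/w6.png

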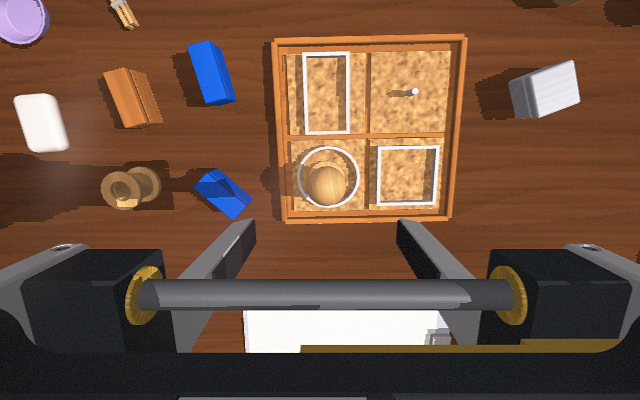

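The egg stands in the round rim at (328,182). The rim sizes (76, and 92x54) match the known ones, and the tray yaw is about +1.2°. Next is the spool.

Run:
```python
from h import *
s=look('w7.png'); print(ray(s,123,190,46),ray(s,126,98,40))
```

```text
t 7.7 pos [628.5 -18.  191.9] yaw 90.01 tilt 0.27 w 93.8 F [ 0.3  0.6 -1.1]
[ 633.83236048 -258.08846392   46.        ] [ 530.49200315 -241.12416611   40.        ]
```

servo_tool --moves '[{"dp": [-0.03,0.001,0],"dr": [0,0,0],"hand": -1},{"dp": [-0.07,0.002,0.01],"dr": [0,0,0],"hand": -1},{"dp": [-0.115,0.003,0.02],"dr": [0,0,0],"hand": -1},{"dp": [-0.16,0.004,0.04],"dr": [0,0,0],"hand": -1},{"dp": [-0.2,0.005,0.055],"dr": [0,0,0],"hand": -1},{"dp": [-0.225,0.006,0.065],"dr": [0,0,0],"hand": -1},{"dp": [-0.236,0.006,0.069],"dr": [0,0,0],"hand": -1},{"dp": [-0.24,0.006,0.069],"dr": [0,0,0],"hand": -1}]'

```text
t: 8.7
position: [633.3, -257.7, 119.2]
eef_rot: [[-0.0, 1.0, -0.001], [1.0, 0.0, 0.0], [0.0, -0.001, -1.0]]
wrist_force: [-0.4, -0.3, 0.2]
gripper_width: 94.2
```

Run:
```python
from h import *
look('w8.png');s=look('w8.png'); print(proj(s,(634,-258,46)),proj(s,(530.5,-241,40)))
```

```text
t 8.75 pos [ 633.6 -257.8  119.7] yaw 90.03 tilt 0.01 w 93.9 F [ 0.3 -0.8  0.2]
t 8.8 pos [ 633.8 -257.3  119.9] yaw 90.05 tilt 0.02 w 93.7 F [ 0.4 -0.1  1. ]
[326.8699345  204.93232549] [346.98817238  86.09085206]
```

View pics/w8.png

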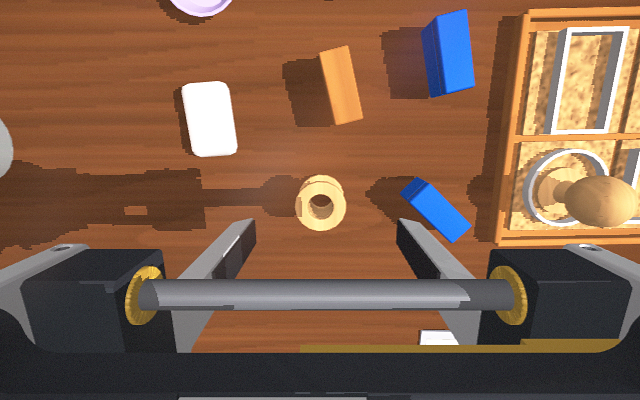

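The spool's top is at (320,204), 6 px left of the prediction, so I shift y by −6 mm. The box top is at (341,85), yaw about +12°. I part-close the jaws to keep clear of the blue box at (435,210).

servo_tool --moves '[{"dp": [-0.006,0,0.01],"dr": [0,0,0],"hand": -0.5},{"dp": [-0.006,0,0.03],"dr": [0,0,0],"hand": -0.5},{"dp": [-0.006,0,0.055],"dr": [0,0,0],"hand": -0.5},{"dp": [-0.006,0,0.08],"dr": [0,0,0],"hand": -0.5},{"dp": [-0.006,0,0.092],"dr": [0,0,0],"hand": -0.5},{"dp": [-0.006,0,0.098],"dr": [0,0,0],"hand": -0.5},{"dp": [-0.006,0,0.098],"dr": [0,0,0],"hand": -0.5},{"dp": [-0.006,0,0.098],"dr": [0,0,0],"hand": -0.5}]'

```text
t: 9.8
position: [633.9, -264.1, 22.3]
eef_rot: [[-0.0, 1.0, 0.001], [1.0, 0.0, -0.0], [-0.0, 0.001, -1.0]]
wrist_force: [-0.5, -0.4, 0.2]
gripper_width: 70.3
```

servo_tool --moves '[{"dp": [0,0,0],"dr": [0,0,0],"hand": 0},{"dp": [0,0,0],"dr": [0,0,0],"hand": 1},{"dp": [0,0,0],"dr": [0,0,0],"hand": 1},{"dp": [0,0,0],"dr": [0,0,0],"hand": 1},{"dp": [0,0,0],"dr": [0,0,0],"hand": 1},{"dp": [0,0,0],"dr": [0,0,0],"hand": 1},{"dp": [0,0,0],"dr": [0,0,0],"hand": 1},{"dp": [0,0,0],"dr": [0,0,0],"hand": 1}]'

```text
t: 10.8
position: [633.6, -264.0, 21.7]
eef_rot: [[-0.0, 1.0, 0.0], [1.0, 0.0, -0.0], [-0.0, 0.0, -1.0]]
wrist_force: [-0.4, 0.6, 5.0]
gripper_width: 46.7
```

servo_tool --moves '[{"dp": [0,0,-0.01],"dr": [0,0,0],"hand": 1},{"dp": [0,0,-0.03],"dr": [0,0,0],"hand": 1},{"dp": [0,0,-0.06],"dr": [0,0,0],"hand": 1},{"dp": [0,0,-0.095],"dr": [0,0,0],"hand": 1},{"dp": [0.01,-0.003,-0.12],"dr": [0,0,0],"hand": 1},{"dp": [0.03,-0.009,-0.13],"dr": [0,0,0],"hand": 1},{"dp": [0.06,-0.019,-0.13],"dr": [0,0,0],"hand": 1},{"dp": [0.1,-0.032,-0.13],"dr": [0,0,0],"hand": 1}]'

```text
t: 11.8
position: [600.3, -161.9, 150.9]
eef_rot: [[-0.0, 1.0, -0.001], [1.0, 0.0, 0.0], [0.0, -0.001, -1.0]]
wrist_force: [1.3, 1.3, -1.1]
gripper_width: 46.6
```

servo_tool --moves '[{"dp": [0.04,-0.013,0],"dr": [0,0,0],"hand": 1},{"dp": [0.08,-0.026,0],"dr": [0,0,0],"hand": 1},{"dp": [0.12,-0.039,0],"dr": [0,0,0],"hand": 1},{"dp": [0.16,-0.052,0],"dr": [0,0,0],"hand": 1},{"dp": [0.195,-0.064,0],"dr": [0,0,0],"hand": 1},{"dp": [0.225,-0.073,0],"dr": [0,0,0],"hand": 1},{"dp": [0.24,-0.078,0],"dr": [0,0,0],"hand": 1},{"dp": [0.245,-0.08,0],"dr": [0,0,0],"hand": 1}]'

```text
t: 12.8
position: [520.8, 81.7, 151.3]
eef_rot: [[-0.002, 1.0, -0.0], [1.0, 0.002, -0.0], [-0.0, -0.0, -1.0]]
wrist_force: [-0.3, 0.2, -0.6]
gripper_width: 46.4
```

Run:
```python
from h import *
look('w9.png');s=look('w9.png'); p=s['pixels']
print(proj(s,(522,81,35)),proj(s,(522,81,11)), proj(s,(522,81,178)))
cv2.imwrite('pics/c9.png',cv2.resize(p[100:300,200:480,::-1],None,fx=2.5,fy=2.5))
```

```text
t 12.85 pos [520.9  81.6 151.3] yaw 90.05 tilt 0.02 w 46.5 F [-0.2  1.  -0.9]
t 12.9 pos [521.3  80.8 151.4] yaw 90.01 tilt 0.02 w 46.3 F [ 0.2 -1.2 -0.6]
[326.43449715 194.86537054] [326.41545704 190.00885651] [326.66030515 252.46166836]
```

View pics/c9.png

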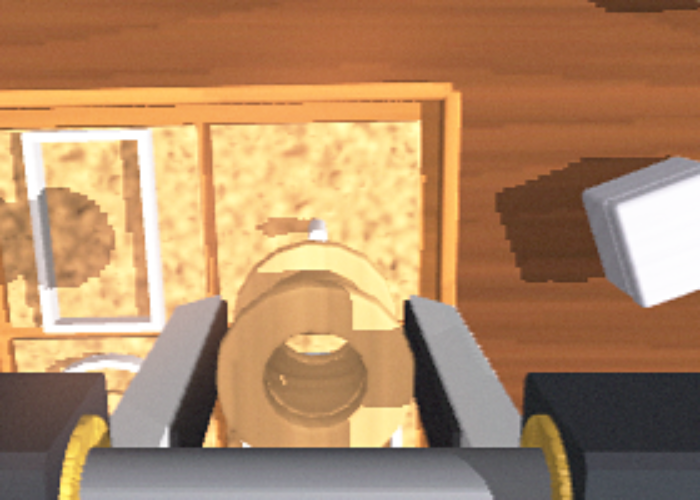

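The post top shows at crop (318,226), partly hidden by the spool, and fits the expected (522,81). The spool sits about 2–3 mm toward −x in the grip, so I go 3 mm to +x and lower. The first stage stops halfway down the post.

servo_tool --moves '[{"dp": [0,0.001,0.02],"dr": [0,0,0],"hand": 1},{"dp": [0,0.002,0.045],"dr": [0,0,0],"hand": 1},{"dp": [0,0.003,0.065],"dr": [0,0,0],"hand": 1},{"dp": [0,0.003,0.08],"dr": [0,0,0],"hand": 1},{"dp": [0,0.003,0.09],"dr": [0,0,0],"hand": 1},{"dp": [0,0.003,0.097],"dr": [0,0,0],"hand": 1},{"dp": [0,0.003,0.103],"dr": [0,0,0],"hand": 1},{"dp": [0,0.003,0.103],"dr": [0,0,0],"hand": 1}]'

```text
t: 13.9
position: [524.3, 81.0, 48.3]
eef_rot: [[-0.0, 1.0, -0.0], [1.0, 0.0, -0.0], [-0.0, -0.0, -1.0]]
wrist_force: [-0.2, -0.1, 0.8]
gripper_width: 46.4
```

servo_tool --moves '[{"dp": [0,0,0.005],"dr": [0,0,0],"hand": 1},{"dp": [0,0,0.01],"dr": [0,0,0],"hand": 1},{"dp": [0,0,0.014],"dr": [0,0,0],"hand": 1},{"dp": [0,0,0.015],"dr": [0,0,0],"hand": 1},{"dp": [0,0,0.015],"dr": [0,0,0],"hand": 0.0},{"dp": [0,0,0.015],"dr": [0,0,0],"hand": -0.5},{"dp": [0,0,0.015],"dr": [0,0,0],"hand": -1},{"dp": [0,0,0.015],"dr": [0,0,0],"hand": -1}]'

```text
t: 14.9
position: [524.4, 81.0, 33.5]
eef_rot: [[-0.0, 1.0, 0.0], [1.0, 0.0, -0.0], [-0.0, 0.0, -1.0]]
wrist_force: [0.2, 0.7, -0.5]
gripper_width: 73.1
```

servo_tool --moves '[{"dp": [0,0,-0.02],"dr": [0,0,0],"hand": -1},{"dp": [0,0,-0.05],"dr": [0,0,0],"hand": -1},{"dp": [0.02,0,-0.08],"dr": [0,0,0],"hand": -1},{"dp": [0.05,0,-0.1],"dr": [0,0,0.1],"hand": -1},{"dp": [0.09,0,-0.1],"dr": [0,0,0.2],"hand": -1},{"dp": [0.13,0,-0.1],"dr": [0,0,0.3],"hand": -1},{"dp": [0.155,0,-0.1],"dr": [0,0,0.36],"hand": -1},{"dp": [0.16,0,-0.1],"dr": [0,0,0.36],"hand": -1}]'

```text
t: 15.9
position: [523.9, 242.6, 133.3]
eef_rot: [[0.35, 0.937, -0.0], [0.937, -0.35, 0.0], [0.0, -0.0, -1.0]]
wrist_force: [-0.5, -0.4, 0.3]
gripper_width: 94.1
```

Run:
```python
from h import *
look('w10.png');s=look('w10.png'); blob(s,42,(0,0,150),(180,40,255),300)
```

```text
t 15.95 pos [524.1 241.9 133.3] yaw 69.53 tilt 0.01 w 93.8 F [-0.8  0.2 -0.1]
t 16.0 pos [524.3 240.8 133.3] yaw 69.47 tilt 0.02 w 94.0 F [ 0.5 -0.1 -0.1]
[240. 333.] world [627.   99.3] size [37.  75.2] ang 0.5
[316. 296.] world [620.9 194.5] size [385.8  22.8] ang 69.6
[605. 257.] world [682.8 490.3] size [90.8 15.1] ang 44.9
[ 59. 256.] world [487.8 -43.8] size [ 31.8 156.8] ang 4.1
[436. 251.] world [614.9 324.9] size [100.6  19.7] ang 25.3
[217. 250.] world [536.4 117.5] size [ 19.8 103.1] ang 23.8
[320. 195.] world [518.8 236. ] size [50.5 50.7] ang 21.4
[ 12. 155.] world [375.2 -22.5] size [29.6 51.1] ang 82.5
```

View pics/w10.png

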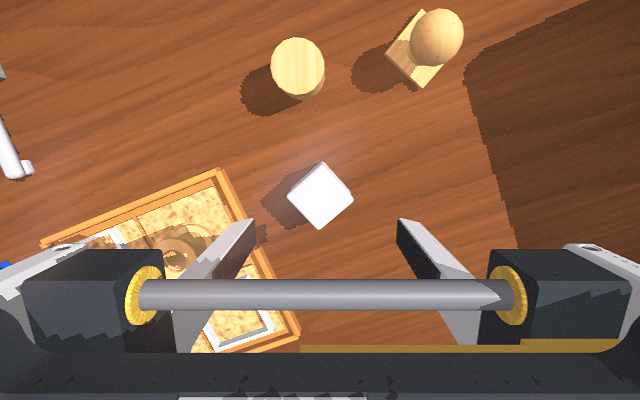

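The spool stands on the post. The tin is at (320,195): world (518.8,236), 50 mm square, yaw 21.4°. The plug and finial are undisturbed. I turn the tool to yaw 111.4°, descend and grip.

servo_tool --moves '[{"dp": [-0.0066,-0.0035,0],"dr": [0,0,-0.15],"hand": -1},{"dp": [-0.0066,-0.0035,0],"dr": [0,0,-0.3],"hand": -1},{"dp": [-0.0066,-0.0035,0.02],"dr": [0,0,-0.45],"hand": -1},{"dp": [-0.0066,-0.0035,0.04],"dr": [0,0,-0.6],"hand": -1},{"dp": [-0.0066,-0.0035,0.07],"dr": [0,0,-0.73],"hand": -1},{"dp": [-0.0066,-0.0035,0.1],"dr": [0,0,-0.731],"hand": -1},{"dp": [-0.0066,-0.0035,0.117],"dr": [0,0,-0.731],"hand": -1},{"dp": [-0.0066,-0.0035,0.119],"dr": [0,0,-0.731],"hand": -1}]'

```text
t: 17.0
position: [518.6, 235.2, 13.9]
eef_rot: [[-0.362, 0.932, -0.001], [0.932, 0.362, -0.001], [-0.0, -0.001, -1.0]]
wrist_force: [-0.0, 0.5, 0.6]
gripper_width: 94.1
```

servo_tool --moves '[{"dp": [0,0,0],"dr": [0,0,0],"hand": -0.4},{"dp": [0,0,0],"dr": [0,0,0],"hand": 0},{"dp": [0,0,0],"dr": [0,0,0],"hand": 1},{"dp": [0,0,0],"dr": [0,0,0],"hand": 1},{"dp": [0,0,0],"dr": [0,0,0],"hand": 1},{"dp": [0,0,0],"dr": [0,0,0],"hand": 1},{"dp": [0,0,0],"dr": [0,0,0],"hand": 1},{"dp": [0,0,0],"dr": [0,0,0],"hand": 1}]' --force 20

```text
t: 18.0
position: [518.8, 236.1, 14.6]
eef_rot: [[-0.363, 0.932, 0.0], [0.932, 0.363, -0.0], [-0.0, 0.0, -1.0]]
wrist_force: [-1.0, -0.1, 5.6]
gripper_width: 48.7
```

servo_tool --moves '[{"dp": [0,0,-0.01],"dr": [0,0,0],"hand": 1},{"dp": [0,0,-0.035],"dr": [0,0,0],"hand": 1},{"dp": [0,0,-0.07],"dr": [0,0,0],"hand": 1},{"dp": [-0.01,0.002,-0.1],"dr": [0,0,0.05],"hand": 1},{"dp": [-0.03,0.007,-0.12],"dr": [0,0,0.1],"hand": 1},{"dp": [-0.065,0.015,-0.12],"dr": [0,0,0.15],"hand": 1},{"dp": [-0.105,0.024,-0.12],"dr": [0,0,0.2],"hand": 1},{"dp": [-0.14,0.032,-0.12],"dr": [0,0,0.28],"hand": 1}]'

```text
t: 19.0
position: [600.2, 115.8, 134.9]
eef_rot: [[-0.087, 0.996, 0.0], [0.996, 0.087, -0.0], [-0.0, 0.0, -1.0]]
wrist_force: [-0.2, 0.0, -2.2]
gripper_width: 49.1
```

Run:
```python
from h import *
s=look('w11.png'); s=look('w11.png'); st=monitor.read_state()
print((st['eef_rot'].T@(np.array([622,83,st['position'][2]])-st['position'])).round(1))
```

```text
t 19.05 pos [602.4 110.9 134.9] yaw 94.46 tilt 0.14 w 48.9 F [-0.4 -5.5 -1.1]
t 19.1 pos [601.2 112.8 134.6] yaw 94.71 tilt 0.1 w 48.6 F [-0.6  0.3 -1.4]
[-31.4  18.2   0.1]
```

servo_tool --moves '[{"dp": [-0.015,0.009,0],"dr": [0,0,0.02],"hand": 1},{"dp": [-0.028,0.017,0],"dr": [0,0,0.05],"hand": 1},{"dp": [-0.033,0.02,0],"dr": [0,0,0.07],"hand": 1},{"dp": [-0.033,0.02,0.02],"dr": [0,0,0.07],"hand": 1},{"dp": [-0.033,0.02,0.04],"dr": [0,0,0.07],"hand": 1},{"dp": [-0.033,0.02,0.05],"dr": [0,0,0.07],"hand": 1},{"dp": [-0.033,0.02,0.05],"dr": [0,0,0.07],"hand": 1},{"dp": [-0.033,0.02,0.05],"dr": [0,0,0.07],"hand": 1}]'

```text
t: 20.1
position: [622.6, 86.3, 84.9]
eef_rot: [[-0.021, 1.0, 0.001], [1.0, 0.021, 0.0], [0.0, 0.001, -1.0]]
wrist_force: [-0.7, 0.1, -0.2]
gripper_width: 48.8
```

Run:
```python
from h import *
s=look('w12.png')
t=snap('top','t12.png')
```

```text
t 20.15 pos [622.7  86.3  85. ] yaw 91.22 tilt 0.05 w 48.4 F [-1.1  0.3 -1.2]
```

View pics/w12.png

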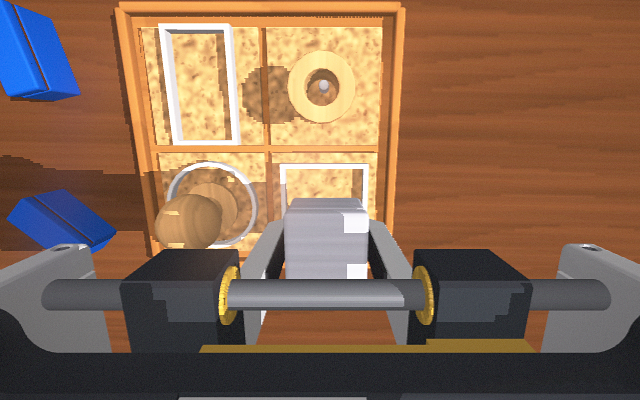

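The spool is centred on its post at (323,87), and the tin is held square over its rim at (323,200). I nudge 3 mm in y, then lower and release with the jaws part open to stay clear of the egg.

servo_tool --moves '[{"dp": [-0.003,0,0.015],"dr": [0,0,0],"hand": 1},{"dp": [-0.003,0,0.03],"dr": [0,0,0],"hand": 1},{"dp": [-0.003,0,0.042],"dr": [0,0,0],"hand": 1},{"dp": [-0.003,0,0.051],"dr": [0,0,0],"hand": 1},{"dp": [-0.003,0,0.056],"dr": [0,0,0],"hand": 1},{"dp": [-0.003,0,0.059],"dr": [0,0,0],"hand": 1},{"dp": [-0.003,0,0.059],"dr": [0,0,0],"hand": 1},{"dp": [-0.003,0,0.059],"dr": [0,0,0],"hand": 1}]'

```text
t: 21.2
position: [622.5, 83.2, 25.7]
eef_rot: [[-0.021, 1.0, 0.0], [1.0, 0.021, -0.0], [-0.0, 0.0, -1.0]]
wrist_force: [0.5, 0.4, 0.5]
gripper_width: 48.7
```

servo_tool --moves '[{"dp": [0,0,0],"dr": [0,0,0],"hand": -0.2},{"dp": [0,0,0],"dr": [0,0,0],"hand": -0.5},{"dp": [0,0,0],"dr": [0,0,0],"hand": -0.5},{"dp": [0,0,0],"dr": [0,0,0],"hand": -0.5},{"dp": [0,0,-0.02],"dr": [0,0,0],"hand": -0.5},{"dp": [0,0,-0.06],"dr": [0,0,0],"hand": -0.5},{"dp": [0,0,-0.1],"dr": [0,0,0],"hand": -0.5},{"dp": [0,0,-0.125],"dr": [0,0,0],"hand": -0.5}]'

```text
t: 22.2
position: [623.1, 83.2, 154.1]
eef_rot: [[-0.021, 1.0, 0.003], [1.0, 0.021, 0.0], [0.0, 0.003, -1.0]]
wrist_force: [-0.4, 0.3, -0.1]
gripper_width: 70.3
```

servo_tool --moves '[{"dp": [-0.04,-0.012,0],"dr": [0,0,-0.02],"hand": -0.5},{"dp": [-0.09,-0.027,0],"dr": [0,0,-0.05],"hand": -0.5},{"dp": [-0.14,-0.043,0],"dr": [0,0,-0.08],"hand": -0.5},{"dp": [-0.19,-0.058,0],"dr": [0,0,-0.11],"hand": -0.5},{"dp": [-0.24,-0.073,0],"dr": [0,0,-0.14],"hand": -0.5},{"dp": [-0.285,-0.087,0],"dr": [0,0,-0.17],"hand": -0.5},{"dp": [-0.315,-0.096,0.01],"dr": [0,0,-0.19],"hand": -0.5},{"dp": [-0.324,-0.099,0.015],"dr": [0,0,-0.19],"hand": -0.5}]'

```text
t: 23.2
position: [529.6, -244.9, 136.4]
eef_rot: [[-0.207, 0.978, 0.001], [0.978, 0.207, -0.001], [-0.001, 0.001, -1.0]]
wrist_force: [0.0, 0.0, -0.2]
gripper_width: 70.6
```

Run:
```python
from h import *
look('w13.png');s=look('w13.png'); print(proj(s,(530.5,-243,40))); blob(s,40,(8,150,150),(16,255,255),600)
```

```text
t 23.25 pos [ 529.4 -244.7  135.7] yaw 101.95 tilt 0.03 w 70.8 F [-2.  -1.1 -0.7]
t 23.3 pos [ 530.  -243.2  135.9] yaw 102.02 tilt 0.0 w 70.3 F [ 0.  -0.1 -0.4]
[328.14784453 200.17474612]
[328. 331.] world [ 679.7 -215.7] size [ 52.  226.2] ang 12.1
[ 18. 225.] world [ 621.4 -550.6] size [ 34.5 107.6] ang 74.8
[112. 215.] world [ 592.3 -443.4] size [ 88.2 135.1] ang 23.4
[605.  26.] world [325.8 -38.2] size [21.  38.9] ang 0.3
[337. 104.] world [ 485.7 -248.5] size [261.3 605. ] ang 11.9
```

View pics/w13.png

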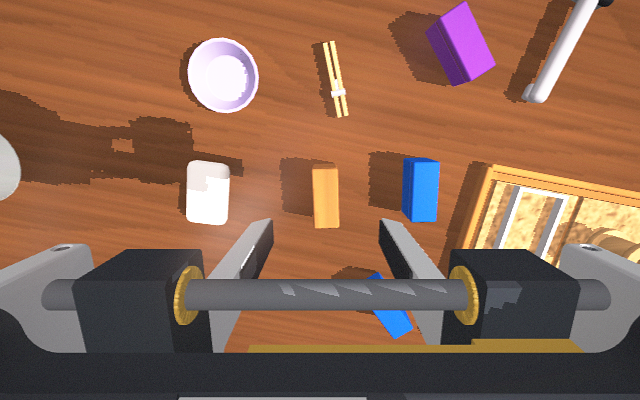

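The brown box is at (325,197), about 2 px off the axis and turned roughly 3° more. The blue decoy at (420,190) is clear of the fingers.

servo_tool --moves '[{"dp": [-0.002,-0.002,0.01],"dr": [0,0,-0.02],"hand": -0.5},{"dp": [-0.002,-0.002,0.035],"dr": [0,0,-0.045],"hand": -0.5},{"dp": [-0.002,-0.002,0.07],"dr": [0,0,-0.045],"hand": -0.5},{"dp": [-0.002,-0.002,0.1],"dr": [0,0,-0.045],"hand": -0.5},{"dp": [-0.002,-0.002,0.115],"dr": [0,0,-0.045],"hand": -0.5},{"dp": [-0.002,-0.002,0.121],"dr": [0,0,-0.045],"hand": -0.5},{"dp": [-0.002,-0.002,0.122],"dr": [0,0,-0.045],"hand": -0.5},{"dp": [-0.002,-0.002,0.122],"dr": [0,0,-0.045],"hand": -0.5}]'

```text
t: 24.3
position: [529.3, -245.4, 14.3]
eef_rot: [[-0.254, 0.967, 0.001], [0.967, 0.254, -0.0], [-0.001, 0.001, -1.0]]
wrist_force: [0.2, -0.6, 0.1]
gripper_width: 70.4
```

servo_tool --moves '[{"dp": [0,0,0],"dr": [0,0,0],"hand": 0},{"dp": [0,0,0],"dr": [0,0,0],"hand": 0.3},{"dp": [0,0,0],"dr": [0,0,0],"hand": 1},{"dp": [0,0,0],"dr": [0,0,0],"hand": 1},{"dp": [0,0,0],"dr": [0,0,0],"hand": 1},{"dp": [0,0,0],"dr": [0,0,0],"hand": 1},{"dp": [0,0,0],"dr": [0,0,0],"hand": 1},{"dp": [0,0,0],"dr": [0,0,0],"hand": 1}]'

```text
t: 25.3
position: [528.8, -245.3, 13.5]
eef_rot: [[-0.253, 0.967, 0.0], [0.967, 0.253, -0.0], [-0.0, 0.0, -1.0]]
wrist_force: [-0.8, -0.5, 1.1]
gripper_width: 25.9
```

servo_tool --moves '[{"dp": [0,0,-0.01],"dr": [0,0,0],"hand": 1},{"dp": [0,0,-0.035],"dr": [0,0,0],"hand": 1},{"dp": [0,0,-0.07],"dr": [0,0,0],"hand": 1},{"dp": [0.015,0.003,-0.095],"dr": [0,0,0.05],"hand": 1},{"dp": [0.04,0.009,-0.11],"dr": [0,0,0.1],"hand": 1},{"dp": [0.075,0.018,-0.11],"dr": [0,0,0.15],"hand": 1},{"dp": [0.115,0.027,-0.11],"dr": [0,0,0.2],"hand": 1},{"dp": [0.15,0.036,-0.11],"dr": [0,0,0.235],"hand": 1}]'

```text
t: 26.3
position: [525.4, -89.6, 124.2]
eef_rot: [[-0.02, 1.0, 0.001], [1.0, 0.02, 0.0], [-0.0, 0.001, -1.0]]
wrist_force: [0.2, 0.3, -0.5]
gripper_width: 25.6
```

Run:
```python
from h import *
s=look('w14.png'); s=look('w14.png'); st=monitor.read_state()
print((st['eef_rot'].T@(np.array([524.3,-19.1,st['position'][2]])-st['position'])).round(1))
```

```text
t 26.35 pos [525.7 -84.7 124.1] yaw 91.3 tilt 0.11 w 26.0 F [ 2.6  6.2 -0.8]
t 26.4 pos [525.8 -87.  124.1] yaw 91.44 tilt 0.08 w 25.6 F [ 0.1 -0.7 -0.7]
[67.9  0.2  0.1]
```

servo_tool --moves '[{"dp": [0.02,0,0],"dr": [0,0,0],"hand": 1},{"dp": [0.045,0,0],"dr": [0,0,0],"hand": 1},{"dp": [0.063,0,0],"dr": [0,0,0],"hand": 1},{"dp": [0.071,0,0],"dr": [0,0,0],"hand": 1},{"dp": [0.071,0,0.02],"dr": [0,0,0],"hand": 1},{"dp": [0.071,0,0.035],"dr": [0,0,0],"hand": 1},{"dp": [0.071,0,0.045],"dr": [0,0,0],"hand": 1},{"dp": [0.071,0,0.045],"dr": [0,0,0],"hand": 1}]'

```text
t: 27.4
position: [523.7, -20.3, 77.9]
eef_rot: [[-0.021, 1.0, -0.001], [1.0, 0.021, -0.0], [-0.0, -0.001, -1.0]]
wrist_force: [0.5, 0.6, 0.3]
gripper_width: 25.7
```

Run:
```python
from h import *
s=look('w15.png')
```

```text
t 27.45 pos [524.  -20.3  78.4] yaw 91.19 tilt 0.02 w 25.9 F [ 0.  -0.1 -0.9]
```

View pics/w15.png

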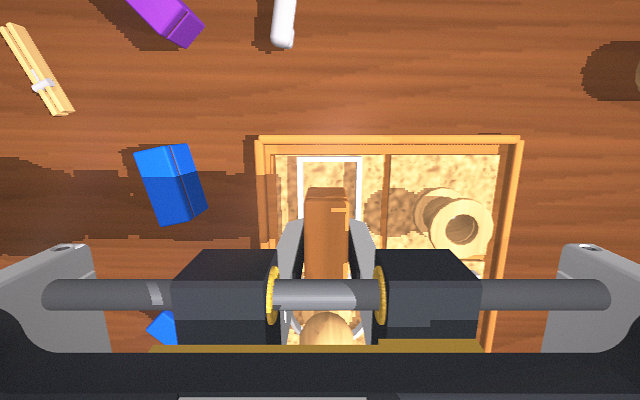

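The box is over the slot rim (rim edge at x 298–361, box at 305–349), lined up in yaw. I check its near end along x.

Run:
```python
from h import *
s=look('w16.png'); print(ray(s,327,189,105), ray(s,305,192,105), ray(s,349,192,105), 'rim -x edge',ray(s,329,157,21))
```

```text
t 27.5 pos [524.2 -20.2  78.8] yaw 91.2 tilt 0.02 w 25.8 F [-0.7 -0.4 -0.1]
[487.77517004 -21.44456015 105.        ] [489.71267878 -33.43807356 105.        ] [489.19372842  -9.3791423  105.        ] rim -x edge [478.92857903 -19.75508732  21.        ]
```

servo_tool --moves '[{"dp": [0.001,0.003,0.01],"dr": [0,0,0],"hand": 1},{"dp": [0.001,0.003,0.022],"dr": [0,0,0],"hand": 1},{"dp": [0.001,0.003,0.034],"dr": [0,0,0],"hand": 1},{"dp": [0.001,0.003,0.044],"dr": [0,0,0],"hand": 1},{"dp": [0.001,0.003,0.05],"dr": [0,0,0],"hand": 1},{"dp": [0.001,0.003,0.054],"dr": [0,0,0],"hand": 1},{"dp": [0.001,0.003,0.054],"dr": [0,0,0],"hand": 1},{"dp": [0.001,0.003,0.054],"dr": [0,0,0],"hand": 1}]'

```text
t: 28.5
position: [527.1, -19.0, 24.6]
eef_rot: [[-0.021, 1.0, 0.0], [1.0, 0.021, -0.0], [-0.0, 0.0, -1.0]]
wrist_force: [0.4, 0.7, -0.2]
gripper_width: 26.2
```

servo_tool --moves '[{"dp": [0,0,0],"dr": [0,0,0],"hand": 0.2},{"dp": [0,0,0],"dr": [0,0,0],"hand": -0.2},{"dp": [0,0,0],"dr": [0,0,0],"hand": -0.2},{"dp": [0,0,0],"dr": [0,0,0],"hand": -0.2},{"dp": [0,0,-0.02],"dr": [0,0,0],"hand": -0.2},{"dp": [0,0,-0.06],"dr": [0,0,0],"hand": -0.2},{"dp": [0,0,-0.12],"dr": [0,0,0],"hand": -0.2},{"dp": [0,0,-0.18],"dr": [0,0,0],"hand": -0.2}]'

```text
t: 29.5
position: [526.6, -19.0, 206.4]
eef_rot: [[-0.021, 1.0, -0.0], [1.0, 0.021, -0.0], [-0.0, -0.0, -1.0]]
wrist_force: [1.2, -0.3, -0.1]
gripper_width: 56.6
```

servo_tool --moves '[{"dp": [0,0.03,-0.04],"dr": [0,0,0],"hand": -1},{"dp": [0,0.06,-0.06],"dr": [0,0,0],"hand": -1},{"dp": [0,0.1,-0.06],"dr": [0,0,0],"hand": -1},{"dp": [0,0.13,-0.06],"dr": [0,0,0],"hand": -1},{"dp": [0,0.15,-0.06],"dr": [0,0,0],"hand": -1},{"dp": [0,0.15,-0.06],"dr": [0,0,0],"hand": -1},{"dp": [0,0.15,-0.06],"dr": [0,0,0],"hand": -1},{"dp": [0,0.15,-0.06],"dr": [0,0,0],"hand": -1}]'

```text
t: 30.5
position: [676.5, -15.8, 264.9]
eef_rot: [[-0.021, 1.0, 0.0], [1.0, 0.021, -0.0], [-0.0, 0.0, -1.0]]
wrist_force: [0.7, 0.4, -0.7]
gripper_width: 94.1
```

Run:
```python
from h import *
s=look('w17.png'); p=s['pixels']; t=snap('scene','s17.png')
for n,q in [('egg',(624,-17,81)),('tin',(622,83,53)),('box',(524,-19,51)),('spool',(522,81,57)),('finial',(427,372,43)),('plug',(406,255,46))]: print(n,proj(s,q).round(),proj(t,q).round())
a=cv2.resize(t['pixels'][110:280,280:480,::-1],None,fx=2.35,fy=2.35,interpolation=cv2.INTER_CUBIC)
cv2.imwrite('pics/f.png',cv2.vconcat([cv2.copyMakeBorder(p[:200,100:540,::-1],0,0,0,30,cv2.BORDER_CONSTANT), a]))
```

```text
t 30.55 pos [676.6 -15.8 264.9] yaw 91.21 tilt 0.02 w 94.0 F [ 0.6 -0.3  0.2]
egg [327. 141.] [358. 219.]
tin [401. 140.] [379. 205.]
box [327.  59.] [326. 210.]
spool [407.  58.] [349. 188.]
finial [648. -18.] [379. 131.]
plug [559. -42.] [353. 145.]
```

View pics/f.png

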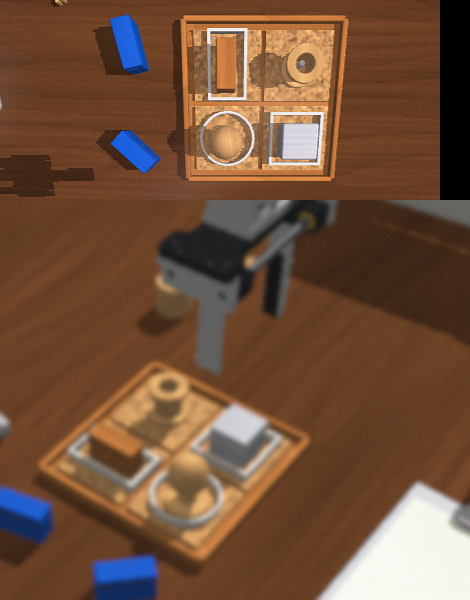

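All four pieces stand inside their inserts in both views: egg, tin and box within their rims, spool on the post. The arm is clear, so I hand the job in.

Run:
```python
from h import *
print(bot.sign_off())
```

```text
the job is handed in; nothing more can be done
None
```

The mending kit is in the tray, and I handed the job in at about 31 s of the 115 s. The egg is in the round insert, the spool over the post, the tin in the square insert and the wooden needle box in the oblong one.

- **Final look:** the wrist and scene pictures show all four upright and inside their inserts. The gripper was open and well clear.
- **Height when released:** each piece was let go with the fingers about 11 mm higher than where they gripped it on the counter, which is the height of the plate top. No contact force worth noting showed.
- **Finial and plug:** I never touched them. They stood undisturbed at the last wrist look that showed both, before the tin was moved. In the final pictures only the plug was partly visible behind the gripper, and the finial was out of view, so I did not check their positions at the end.
- **Disagreements:** first position estimates were off by up to 6 mm (egg and spool). I corrected each from the close-up picture before gripping or placing.

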